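Isolate the vacuum chamber and stop the pump

TASK

The wood blanks in the chamber have to stay under vacuum while the pump rests. Turn the brass T-handle cock anticlockwise (seen from above) until its bar stands square across the pipe, pressing it down as you turn so that the tapered plug seats fully, collar right down on the cock's body, and stays there by itself when you let go. Only then stop the pump: push the wide key at the end of its key bank down until it latches and the running key pops up. Leave the other things lying as they are.

Things in the scene. Friction and masses are not known exactly. Their poses are not given: they have to be found in the camera images.
- vac_unit: Vacuum unit fixed to the bench: plywood board 190 (x) x 370 (y) x 18 mm with, from its +y to its -y end, a steel chamber with clear lid (134 mm across, 120 mm high, gauge at its far side to 137 mm), a copper pipe along y with a brass taper cock, and a grey pump (keys in front, motor and head behind, up to 107 mm). Origin: centre of the board's underside; -x faces the robot, z up.
- cock_body (a point): Centre of the top face of the cock's fixed brass body (33 mm across), 115 mm above the bench, on the plug's vertical axis. The plug's collar (27 mm across, 5 mm thick) must come down on this face. Axes as the unit's.
- cock_grip (a point): Centre of the cock's T-bar, 58 mm long along this frame's x (70 over its round ends), 10 mm thick along y, 14 mm high; a stem 18 mm across carries it from below. Pinch it across the 10 mm from above, near its middle. It turns and sinks with the plug: 153 mm above the bench when fully proud, 145 mm when seated. Bar along the unit's y = open, along the unit's x = shut.
- plug_turn (a joint): Angle of the plug, rad, growing anticlockwise seen from above: 0 bar in line with the pipe (open), 1.571 bar square across the pipe (shut). It starts part closed, 0.15 to 0.65. There is no stop at shut; it could be turned on to 2.0. Loose, it turns with a light grease drag (0.1 N m); wedged, it takes about 0.4 N m, and a pinched bar lags some 0.1 rad behind the turning gripper.
- plug_press (a joint): Depth of the plug in its tapered bore, m: 0 = 8 mm proud, 0.008 = home (collar on the body). Starts loose at 0 to 0.002; greased, it stays where it is put (a few N move it). From 0.0025 the taper bites: pressing alone takes some 20 N or more, but while the plug is being turned 6 to 12 N bring it home. Once wedged it holds by friction when let go.
- key_stop_top (a point): Middle of the top face of the stop key, plain and 40 mm wide along the unit's y (34 mm along x), at the -y end of the bank, away from the cock. Its top is 99 mm above the bench when up, 90 mm when latched. The keys are 4 mm apart; their tops stand 14 mm above the panel when up.
- key_stop (a joint): Stop key's travel, m: 0 up, about 0.009 latched down, 0.0104 bottom of its stroke. It takes 3 to 5 N and must be pushed to the bottom (past 0.0098) to latch. Starts up. One latch bar serves all three keys: pushing any key down releases the one that was down.
- key_half_top (a point): Middle of the top face of the half-speed key, in the middle of the bank: 22 mm wide along y, 34 mm along x, one moulded rib.
- key_half (a joint): Half-speed key's travel, m: 0 up, about 0.009 latched. Starts up.
- key_full_top (a point): Middle of the top face of the running (full-speed) key, at the +y end of the bank, next to the cock: 22 mm wide along y, 34 mm along x, two moulded ribs. Top about 90 mm above the bench while latched.
- key_full (a joint): Running key's travel, m: 0 up, about 0.009 latched. Starts latched down (the pump is running).
- driver: Bystander: short screwdriver with a red handle, 122 x 32 x 37 mm, lying on the board along its front edge, before the chamber.
- offcut: Bystander: pine offcut 110 x 58 x 38 mm on the bench left of the unit.
- torch: Bystander: black pocket torch 125 x 38 mm lying right of the unit.
- sealer_tube: Bystander: white tube of sealer 100 x 25 x 25 mm lying right of the unit.
- oil_bottle: Bystander: small oil bottle with a red spout, 40 mm across, 118 mm high, standing behind at the left near the cabinets.

How it is judged:
On the way, in this order (a step that is already met when the one before it is completed fails the run):
1. With the pump still running, the cock is shut: bar square across the pipe within 8 degrees and its plug pressed home (value of joint plug_turn between 1.43 and 1.71 rad and value of joint plug_press above 0.0072 m and value of joint key_full above 0.008 m), for 0.2 s.
2. The stop key is latched down and the running key has popped up (value of joint key_stop above 0.008 m and value of joint each of key_full, key_half below 0.0015 m), for 0.2 s.
At the end, for the whole second after the job is handed in: The cock's bar stands square across the pipe within 8 degrees with its plug home (within 0.8 mm of full depth), holding by itself; the stop key is latched down (more than 8 mm) and the running and half-speed keys are up (within 1.5 mm) (all of step 2 and value of joint plug_turn between 1.43 and 1.71 rad and value of joint plug_press above 0.0072 m); the robot touches nothing.
It fails at once if one of the bystanders (screwdriver, offcut, torch, sealer tube, oil bottle) is pushed more than 30 mm from its place (distance of any of driver, offcut, torch, sealer_tube, oil_bottle from where it was at the start of the episode above 0.03 m).
It also fails if it takes over 40 s, if anything falls off the work surface, if the arm or the gripper's body presses on something with over 40 N, if the wrist force passes 120 N, or if a joint passes its speed limit or range.

ROBOT

A 6-joint arm with a two-finger parallel gripper is mounted at the origin on a cart in front of the work surface, level with it; the furniture and walls round the work are solid. World frame = base frame: x ahead of the robot, y to its left, z up, the work surface at z = 0. Lengths are in m, angles in rad, forces in N, time in s.
With the tool pointing down it reaches from about 0.325 to 0.85 m from the base axis. Payload 15.5 kg.
Tool frame: the origin (TCP) lies at the very end of the fingers, on their centre line; the grasp point (between the pads) lies 19 mm behind it; z points along the fingers, y is the line along which they close (so a half turn about z gives the same grasp; the last joint's range is limited). The gripper opens to 91 mm and grips with 3 to 60 N. Pads are 32 mm wide; open, the fingers measure 118 mm over their backs; the gripper's body (76 mm by 178 mm) begins 60 mm behind the grasp point.
Start: joints at [1.181, 0.494, 1.345, -0, 1.302, -0.096], TCP at [0.181, 0.598, 0.214] pointing down, gripper open.
Joint ranges: [-2.91, 2.91], [-0.82, 2.16], [0.22, 2.67], [-1.22, 4.37], [0.12, 2.79], [-3.08, 3.08]. Speed limits (rad/s): [1.89, 1.89, 2.57, 3.01, 3.01, 3.01].

INTERFACE

Orientations are given as a 3x3 rotation matrix whose columns are the frame's x, y, z axes.
In Python, from workcell import env gives the robot as it stands.
- The arm moves only by the tool apply_moves, never from a script. Its argument "rows" is a list of rows, each a list of 4 numbers: the shift along the tool's x, y, z in m, then the turn about the tool's z in degrees. A call has 1 to 10 rows; each row is the pose to reach, as a shift and turn from the pose commanded when the call began, along the tool's axes at that moment; what a row does not reach only later rows make up. A row lasts 1/8 s, in which the tool goes at most 62.5 mm and 10.7 degrees, less where a joint would pass 70% of its speed; a pose out of reach is approached as far as the arm can. A call with a gripper value outside its range is refused whole. "gripper" is the opening, from 0 (shut) to 1 (fully open), set as the call begins (left out, the last holds). The fingers move at their own pace and stop on an object; the grip force is fixed at half the most. Time passes only in rows, so rows that repeat a pose let the fingers close. It gives the time, the measured TCP pose, the force, the opening and the grip force at its end, in the units of the state.
- env.observe(): the state, without advancing time (a new reading comes with each control period).
- env.get_image(name): name is "scene" or "top" or "wrist"; returns a dict with "color" (400x640x3 uint8, red, green, blue), "mtx" (3x3 intrinsics, pixels), "position" and "attitude" of the camera in the world. Camera axes: x right, y up, looking along -z (the intrinsics and any distortion apply to the point x, -y, -z); pixel columns grow to the right and rows downward; lengths in m; the calibration is good to about 2 mm. The wrist camera is an equidistant fisheye: a pixel r from the principal point sees the ray r / f radians off the axis. A picture is of the moment at which its call begins. There is no depth.
- env.finish_job(): hands the job in; it is judged then, once.
Trained networks look in a picture, given as the dict that the camera call returned (one of the last four; its "shot" number tells which), for a name from the list of things; names that differ only in an ending like _2 or _b are one class to them, and where a whole thing is asked for, a point or a joint stands for the part that bears it (a point fixed in the world has none). Each returns a list of dicts, best first, with "score" (0 to 1); they miss things now and then, are a little off and sometimes report something else, mostly with a low value. They report only what shows in the picture. A call takes as long as a camera call.
- env.look_for(query, picture): "position" ([row, column] in pixels, amid what is visible of it).
- env.outline_of(query, picture): "pixels" (400x640 bool, what is visible of it) and "position" ([row, column] in pixels, amid what is visible of it).
The state is a dict: "time_s": time; "joint_positions": joint angles; "joint_velocities": joint speeds; "tau": joint torques, N m; "tool_pos": TCP position; "tcp_rot": TCP orientation; "contact_force": force on the tool from outside, world axes, zero at the start; "wrist_torque": the same for the moment, N m; "opening": finger opening in m; "grasp_force": force on a finger pad.
Only numpy, scipy, OpenCV 4.12 (cv2) and the standard library are available. Lean on these libraries where they do the work, as an engineer would, in place of code of your own. Each camera call takes 0.05 s, during which the arm holds its last target. There are 200 camera calls.

## Working session

There is one attempt and no reset: what is moved stays moved. The work goes in short steps, Python scripts to look and compute and a tool call to move; the robot and the scene stay as the last step left them, time stands still between calls to the robot, and variables do not carry over. Pictures are saved under pics/ and viewed, at most 13 in all, crops included, and the job is handed in when it is done.

Besides the shell and the picture viewer there is one more tool, called after ">>>" as name(argument=value, ...), one argument or row to a line, values as JSON. apply_moves: Moves the arm, as the interface text tells. Its arguments: {"type":"object","properties":{"rows":{"type":"array","items":{"type":"array","items":{"type":"number"}}},"gripper":{"type":"number"}},"required":["rows"]}

```bash
mkdir -p pics; cat > h.py <<'E'
import numpy as np, cv2
from workcell import env
def ray(p,rc):
    m=np.array(p["mtx"]);u=(rc[1]-m[0,2])/m[0,0];v=(rc[0]-m[1,2])/m[1,1]
    if p["name"]=="wrist":
        r=np.hypot(u,v);s=np.sin(r)/max(r,1e-9);d=np.array([u*s,-v*s,-np.cos(r)])
    else: d=np.array([u,-v,-1.])
    d=np.array(p["attitude"])@d
    return np.array(p["position"]),d/np.linalg.norm(d)
def img(n):
    p=dict(env.get_image(n));p.setdefault("name",n);return p
def tri(rs):
    A=0;b=0
    for o,d in rs:
        P=np.eye(3)-np.outer(d,d);A=A+P;b=b+P@o
    x=np.linalg.solve(A,b);return x,[np.linalg.norm((np.eye(3)-np.outer(d,d))@(x-o)) for o,d in rs]
def atz(r,z): o,d=r; return o+d*(z-o[2])/d[2]
E
python3 - <<'E'
from h import *
s=env.observe();print(s["tool_pos"],np.round(s["tcp_rot"],3),s["opening"])
ps={}
for n in ["scene","top","wrist"]:
    p=img(n);ps[n]=p;cv2.imwrite(f"pics/{n}0.png",p["color"][:,:,::-1]);print(n,p["position"],[k for k in p if k!='color'],np.round(p["mtx"],1).tolist(),p.get("distortion"))
for q in ["cock_grip","cock_body","key_stop_top","key_half_top","key_full_top"]:
    rs=[]
    for n,p in ps.items():
        l=env.look_for(q,p);print(q,n,[(np.round(x["position"],1).tolist(),round(x["score"],2)) for x in l[:3]])
        if l: rs.append(ray(p,l[0]["position"]))
    if len(rs)>1: print(tri(rs))
E
```

```text
[0.18083598 0.59787554 0.21333777] [[-0.957  0.29  -0.   ]
 [ 0.29   0.957 -0.001]
 [ 0.    -0.001 -1.   ]] 0.09182415328618204
scene [ 0.06239614 -0.60247599  0.75584697] ['mtx', 'position', 'attitude', 'shot', 'name'] [[379.1, 0.0, 314.5], [0.0, 379.1, 197.7], [0.0, 0.0, 1.0]] None
top [ 0.42107708 -0.09759027  1.17960787] ['mtx', 'position', 'attitude', 'shot', 'name'] [[370.2, 0.0, 320.3], [0.0, 370.2, 201.6], [0.0, 0.0, 1.0]] None
wrist [0.1071585  0.61993336 0.38484689] ['mtx', 'position', 'attitude', 'shot', 'name'] [[309.7, 0.0, 320.0], [0.0, 309.7, 200.9], [0.0, 0.0, 1.0]] None
cock_grip scene [([176.8, 286.2], 0.5)]
cock_grip top [([217.3, 305.8], 0.51)]
cock_grip wrist []
(array([ 0.54255626, -0.05971163,  0.15931842]), [np.float64(0.007437301939991318), np.float64(0.007437301939991267)])
cock_body scene [([217.8, 290.3], 0.92), ([225.2, 292.3], 0.48), ([338.6, 402.2], 0.45)]
cock_body top [([225.2, 307.5], 0.92)]
cock_body wrist []
(array([ 0.5398044 , -0.06338727,  0.01803351]), [np.float64(0.001515075106268062), np.float64(0.0015150751062679596)])
key_stop_top scene [([217.4, 291.1], 0.75), ([234.8, 313.9], 0.67)]
key_stop_top top [([239.7, 352.7], 0.46)]
key_stop_top wrist [([395.8, 48.7], 0.44)]
(array([ 0.47139852, -0.16986416,  0.1188902 ]), [np.float64(0.027285315469272306), np.float64(0.028749844075833322), np.float64(0.019304310439969347)])
key_half_top scene [([229.3, 296.0], 0.61), ([204.7, 240.1], 0.16)]
key_half_top top [([241.8, 342.8], 0.6)]
key_half_top wrist []
(array([ 0.4754137 , -0.16353234,  0.10038913]), [np.float64(0.007225124352630199), np.float64(0.007225124352630143)])
key_full_top scene [([226.3, 292.0], 0.53), ([231.0, 301.3], 0.51)]
key_full_top top [([240.5, 332.4], 0.55)]
key_full_top wrist []
(array([ 0.48360118, -0.13604464,  0.08275722]), [np.float64(0.004110919986959682), np.float64(0.004110919986959675)])
```

```bash
python3 - <<'E'
import cv2,numpy as np
a=cv2.imread("pics/scene0.png")[140:280,210:370];b=cv2.imread("pics/top0.png")[160:300,240:400]
cv2.imwrite("pics/c0.png",np.vstack([cv2.resize(x,None,fx=2.1*2,fy=2.1*1,interpolation=2) if 0 else cv2.resize(x,(680,590))[:295*2:1] for x in (a,)]))
cv2.imwrite("pics/c1.png",cv2.resize(b,(680,595),interpolation=cv2.INTER_CUBIC))
E
```

```text
(no output)
```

View pics/c0.png

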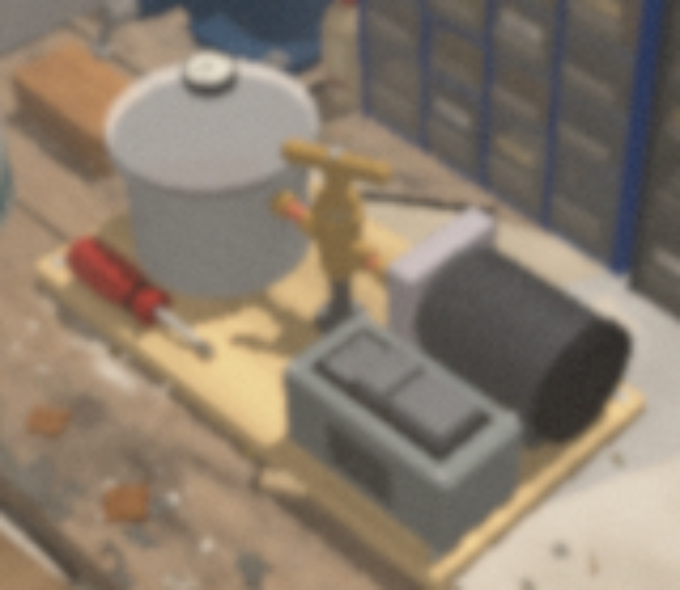

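View pics/c1.png

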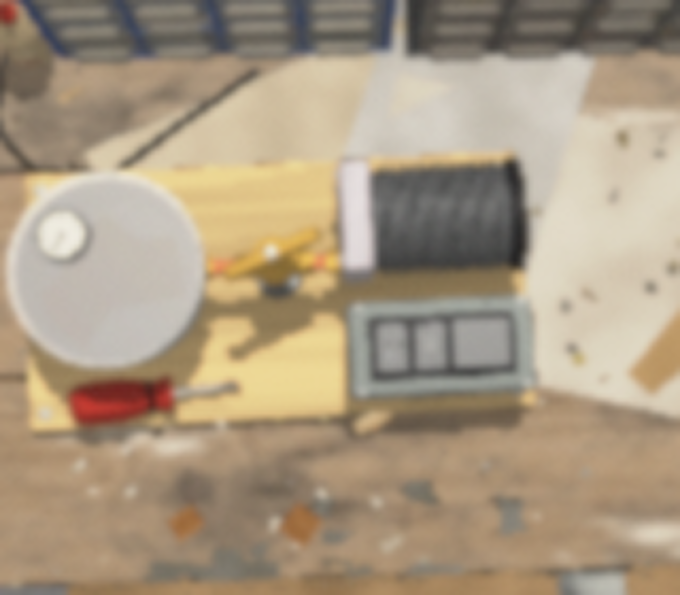

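View pics/scene0.png

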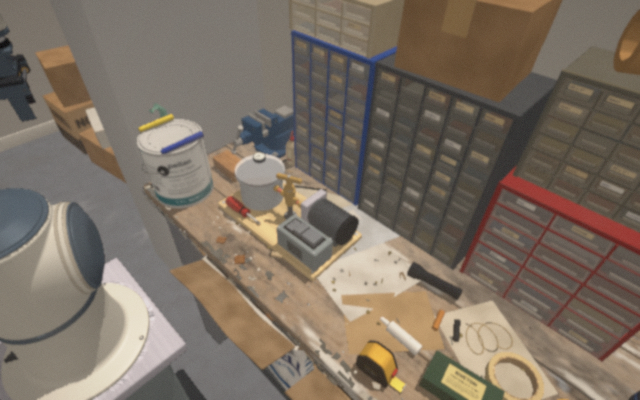

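Top crop: the bar runs from about (225,272) to (320,235), roughly 20° closed, with its middle near full-image pixel (row 219, col 304). The stop key is at about (240,353) and the running key at (241,332). The detections for the top picture agree. I'll now move the wrist camera over the cock.

>>> apply_moves(
  rows=[
    [0, 0, -0.06, 0],
    [-0.5, -0.56, -0.09, 53],
    [-0.5, -0.56, -0.09, 53],
    [-0.5, -0.56, -0.09, 53],
    [-0.5, -0.56, -0.09, 53],
    [-0.5, -0.56, -0.09, 53],
    [-0.5, -0.56, -0.09, 53],
    [-0.5, -0.56, -0.09, 53],
    [-0.5, -0.56, -0.09, 53],
    [-0.5, -0.56, -0.09, 53],
  ],
)

```text
time_s: 2.15
tool_pos: [0.4184, 0.0865, 0.2968]
tcp_rot: [[-0.345, 0.939, 0.001], [0.939, 0.345, 0.0], [-0.0, 0.001, -1.0]]
contact_force: [-0.4, 0.7, -0.4]
opening: 0.0913
grasp_force: 0.0
```

```bash
cat > look.py <<'E'
from h import *
import sys,pickle
k=sys.argv[1];p=img("wrist");cv2.imwrite(f"pics/w{k}.png",p["color"][:,:,::-1])
s=env.observe();out={"p":{x:np.array(p[x]) for x in ("mtx","position","attitude")}}
print(np.round(s["tool_pos"],4),np.round(p["position"],4))
for q in ["cock_grip","cock_body","key_stop_top","key_half_top","key_full_top"]:
    l=env.look_for(q,p);print(q,[(np.round(x["position"],1).tolist(),round(x["score"],2)) for x in l[:3]])
    z={"cock_grip":.152,"cock_body":.115,"key_full_top":.09}.get(q,.099)
    if l: out[q]=ray(p,l[0]["position"]);print("   at z",z,np.round(atz(out[q],z),4))
pickle.dump(out,open(f"v{k}.pkl","wb"))
E
python3 look.py A
```

```text
[0.4216 0.0805 0.297 ] [0.3922 0.1589 0.4682]
cock_grip [([306.7, 372.9], 0.49), ([210.6, 506.6], 0.33)]
   at z 0.152 [ 0.5328 -0.0324  0.152 ]
cock_body [([233.3, 363.0], 0.79)]
   at z 0.115 [0.4915 0.0428 0.115 ]
key_stop_top [([315.9, 372.4], 0.61)]
   at z 0.099 [ 0.563  -0.0803  0.099 ]
key_half_top []
key_full_top [([323.0, 305.8], 0.63)]
   at z 0.09 [ 0.4763 -0.1324  0.09  ]
```

>>> apply_moves(
  rows=[
    [-0.06, 0.01, 0, 0],
    [-0.12, 0.02, 0, 0],
    [-0.18, 0.02, 0, 0],
    [-0.18, 0.02, 0, 0],
    [-0.18, 0.02, 0, 0],
    [-0.18, 0.02, 0, 0],
  ],
)

```text
time_s: 3.2
tool_pos: [0.4983, -0.0718, 0.2965]
tcp_rot: [[-0.347, 0.938, -0.0], [0.938, 0.347, 0.0], [0.0, 0.0, -1.0]]
contact_force: [0.4, 0.0, 0.1]
opening: 0.0911
grasp_force: 0.0
```

```bash
python3 look.py B; python3 - <<'E'
import pickle
from h import *
a,b=[pickle.load(open(f"v{k}.pkl","rb")) for k in "AB"]
for q in a:
    if q!="p" and q in b: print(q,tri([a[q],b[q]]))
print(b["p"]["attitude"])
E
```

```text
[ 0.4984 -0.072   0.2966] [0.4721 0.0005 0.4679]
cock_grip [([184.0, 363.4], 0.75)]
   at z 0.152 [ 0.5397 -0.0514  0.152 ]
cock_body [([155.8, 351.7], 0.65), ([214.1, 290.6], 0.28)]
   at z 0.115 [ 0.5224 -0.0314  0.115 ]
key_stop_top [([255.6, 275.0], 0.68), ([186.4, 364.7], 0.38), ([75.7, 320.4], 0.22)]
   at z 0.099 [ 0.4787 -0.1908  0.099 ]
key_half_top [([236.6, 281.5], 0.77)]
   at z 0.099 [ 0.4785 -0.1614  0.099 ]
key_full_top [([215.9, 294.5], 0.88)]
   at z 0.09 [ 0.4856 -0.1317  0.09  ]
cock_grip (array([ 0.5496128 , -0.0574845 ,  0.11141458]), [np.float64(0.0013435171625813956), np.float64(0.0013435171625813477)])
cock_body (array([ 0.56831635, -0.05490578, -0.17463152]), [np.float64(0.005318518048129759), np.float64(0.0053185180481299344)])
key_stop_top (array([ 0.49012813, -0.04879695,  0.25060503]), [np.float64(0.05811965546584931), np.float64(0.058119655465849296)])
key_full_top (array([ 0.4819279 , -0.13643293,  0.08203328]), [np.float64(0.004340571561866547), np.float64(0.004340571561866464)])
[[ 9.37626400e-01 -3.34389351e-01 -9.50815232e-02]
 [ 3.47643299e-01  9.01138660e-01  2.59023651e-01]
 [-9.33114036e-04 -2.75921868e-01  9.61179615e-01]]
```

View pics/wB.png

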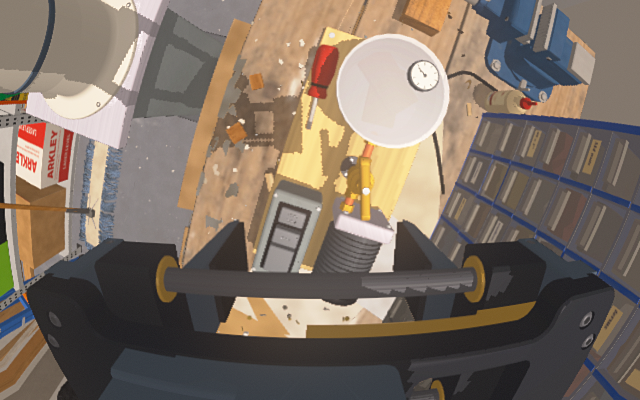

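The wrist picture shows the bar from about (150,364) to (218,368) with its middle near (186,366). The running key is at about (213,292), half-speed at (238,285), and the stop key is partly hidden by the gripper. I'll take another view from further out in x/-y, where the keys are clear, and use outlines.

>>> apply_moves(
  rows=[
    [-0.06, -0.02, 0, 0],
    [-0.12, -0.05, 0, 0],
    [-0.15, -0.05, 0, 0],
    [-0.15, -0.05, 0, 0],
    [-0.15, -0.05, 0, 0],
  ],
)

```text
time_s: 4.12
tool_pos: [0.5033, -0.231, 0.2962]
tcp_rot: [[-0.345, 0.939, -0.0], [0.939, 0.345, 0.0], [0.001, -0.0, -1.0]]
contact_force: [-0.8, 0.3, -0.9]
opening: 0.091
grasp_force: 0.0
```

```bash
python3 look.py C; python3 - <<'E'
import pickle
from h import *
a,b=[pickle.load(open(f"v{k}.pkl","rb")) for k in "BC"]
for q in a:
    if q!="p" and q in b: print(q,tri([a[q],b[q]]))
p=img("wrist");t=img("top")
for n,x in(("w",p),("t",t)):
  for q in("cock_grip","key_full_top","key_stop_top"):
    for o in env.outline_of(q,x)[:2]:
        m=np.argwhere(o["pixels"]);z=.152 if q=="cock_grip" else .095
        w=np.array([atz(ray(x,r),z)[:2] for r in m],np.float32)
        print(n,q,round(o["score"],2),np.round(o["position"],1),len(m),cv2.minAreaRect(w*1000))
im=p["color"][100:260,230:430,::-1];cv2.imwrite("pics/wC2.png",cv2.resize(im,(750,600),interpolation=cv2.INTER_CUBIC))
E
```

```text
[ 0.5033 -0.2306  0.2964] [ 0.4772 -0.1587  0.4677]
cock_grip [([48.6, 415.1], 0.71)]
   at z 0.152 [ 0.5438 -0.0562  0.152 ]
cock_body [([92.3, 372.5], 0.94)]
   at z 0.115 [ 0.5233 -0.1136  0.115 ]
key_stop_top [([145.6, 314.5], 0.87)]
   at z 0.099 [ 0.4836 -0.1961  0.099 ]
key_half_top [([119.4, 321.3], 0.71)]
   at z 0.099 [ 0.4803 -0.1639  0.099 ]
key_full_top [([97.5, 332.2], 0.75), ([47.2, 415.0], 0.46)]
   at z 0.09 [ 0.4834 -0.1344  0.09  ]
cock_grip (array([ 0.54390441, -0.05312254,  0.14191094]), [np.float64(0.0019907330358000597), np.float64(0.0019907330358003286)])
cock_body (array([ 0.57423479, -0.06540606, -0.26096419]), [np.float64(0.0017327913643725083), np.float64(0.0017327913643727178)])
key_stop_top (array([ 0.48137463, -0.19734431,  0.08632702]), [np.float64(0.0023999055034496955), np.float64(0.002399905503449692)])
key_half_top (array([ 0.47950535, -0.16398626,  0.09302894]), [np.float64(0.0008678456283240396), np.float64(0.0008678456283241445)])
key_full_top (array([ 0.48464595, -0.13390644,  0.08390742]), [np.float64(0.0011422300325204051), np.float64(0.001142230032520377)])
w cock_grip 0.77 [ 50.1 413.6] 826 ((540.447509765625, -56.7218132019043), (19.56452751159668, 69.80555725097656), 22.875030517578125)
w cock_grip 0.55 [ 51.9 413.8] 900 ((536.6522216796875, -58.247982025146484), (26.03277015686035, 69.48448944091797), 19.92283058166504)
w key_full_top 0.58 [ 97.7 334.3] 543 ((482.6398010253906, -135.75640869140625), (34.30111312866211, 23.46274185180664), 3.2237324714660645)
w key_stop_top 0.76 [142.7 314.8] 890 ((484.3359069824219, -196.13706970214844), (33.629600524902344, 40.176387786865234), 1.0594555139541626)
t cock_grip 0.67 [218.6 303. ] 101 ((543.7633056640625, -58.001102447509766), (13.8369140625, 64.80421447753906), 25.13502311706543)
t key_stop_top 0.66 [253.2 267.6] 216 ((452.6034240722656, 47.174381256103516), (69.55607604980469, 28.7247257232666), 88.30890655517578)
```

View pics/wC2.png

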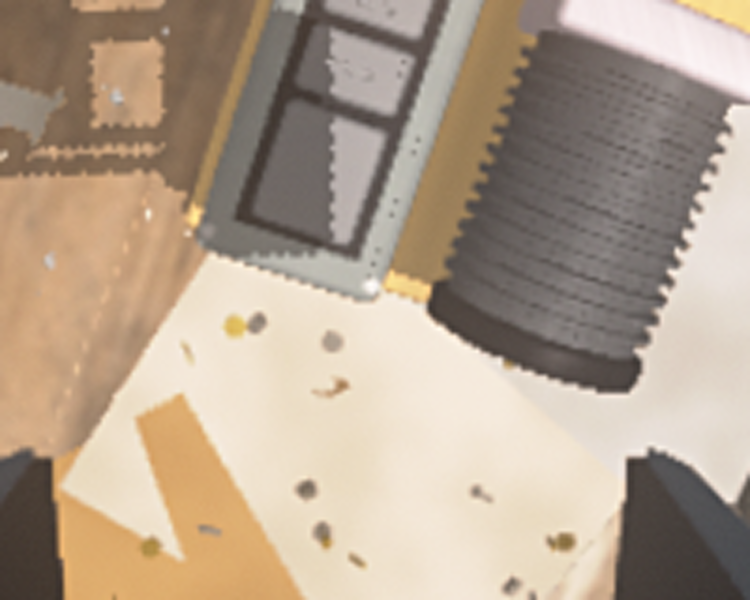

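```bash
python3 - <<'E'
import pickle
from h import *
b=pickle.load(open("vB.pkl","rb"))["p"];b["name"]="wrist"
im=cv2.imread("pics/wB.png")[130:240,310:420];cv2.imwrite("pics/wB2.png",cv2.resize(im,(594,594),interpolation=cv2.INTER_CUBIC))
t=img("top")
for o in env.outline_of("vac_unit",t)[:1]:
    m=o["pixels"].astype(np.uint8);w=np.array([atz(ray(t,r),.018)[:2] for r in np.argwhere(m)],np.float32)
    print(o["score"],cv2.minAreaRect(w*1000))
f=lambda x,y:(160+y/4.25,240+x/4.25)
for n,a,c,z in(("up",(25,180),(520,157),.018),("low",(35,432),(340,415),.018),("box",(350,393),(530,388),.085),("keys",(373,375),(515,371),.09),("bar",(225,272),(320,235),.155)):
    A,C=atz(ray(t,f(*a)),z),atz(ray(t,f(*c)),z);d=C-A;print(n,A.round(4),C.round(4),np.degrees(np.arctan2(d[0],-d[1])))
E
```

```text
0.94 ((533.6693115234375, -51.3778076171875), (193.1775360107422, 385.8206481933594), 0.600989043712616)
up [0.6196 0.1297 0.018 ] [ 0.6263 -0.2413  0.018 ] 1.0332878649835373
low [0.4333 0.1217 0.018 ] [ 0.4389 -0.1007  0.018 ] 1.4596328920560435
box [ 0.4527 -0.1078  0.085 ] [ 0.4524 -0.2321  0.085 ] -0.11576325205671684
keys [ 0.4643 -0.1239  0.09  ] [ 0.4642 -0.2217  0.09  ] -0.08877463211611535
bar [ 0.5314 -0.0279  0.155 ] [ 0.5539 -0.0906  0.155 ] 19.767408823762718
```

View pics/wB2.png

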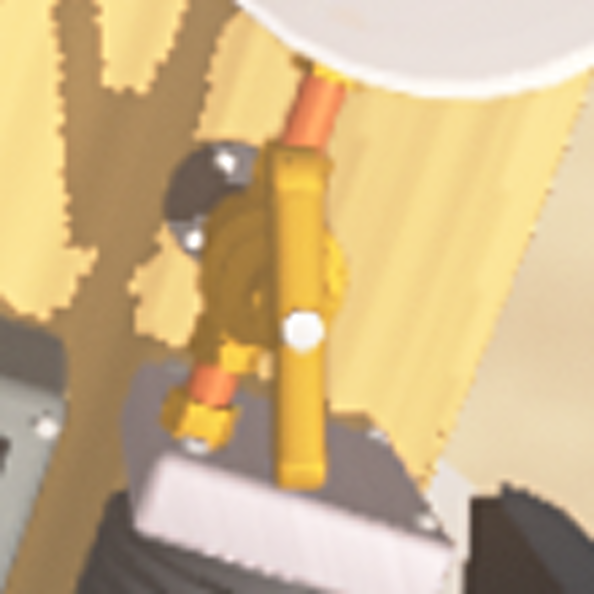

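The crop shows the bar's white centre stud at crop (302,330) and the bar ends at (300,160) and (302,487). The pipe is tilted relative to the bar.

```bash
python3 - <<'E'
import pickle
from h import *
b=pickle.load(open("vB.pkl","rb"))["p"];b["name"]="wrist"
f=lambda x,y:(130+y/5.4,310+x/5.4)
t=dict(np.load("/dev/null") if 0 else {});t=img("top")
rb=ray(b,f(302,330));rt=ray(t,(160+251/4.25,240+271/4.25));print("stud",tri([rb,rt]),atz(rb,.16),atz(rt,.16))
A,C=atz(ray(b,f(300,160)),.158),atz(ray(b,f(302,487)),.158);d=C-A;print(A,C,(A+C)/2,np.linalg.norm(d),np.degrees(np.arctan2(d[0],-d[1])))
P,Q=atz(ray(b,f(320,95)),.085),atz(ray(b,f(200,420)),.085);d=Q-P;print("pipe",P,Q,np.degrees(np.arctan2(d[0],-d[1])))
P,Q=atz(ray(b,f(588,80)),.018),atz(ray(b,f(435,455)),.018);d=Q-P;print("board edge",P,Q,np.degrees(np.arctan2(d[0],-d[1])))
s=env.observe();print(s["tool_pos"],s["tcp_rot"],s["time_s"],s["joint_positions"])
E
```

```text
stud (array([ 0.54511309, -0.05794186,  0.15096347]), [np.float64(0.0003430548701816749), np.float64(0.0003430548701817505)]) [ 0.54333607 -0.0561353   0.16      ] [ 0.54371657 -0.05844267  0.16      ]
[ 0.53093355 -0.02605846  0.158     ] [ 0.5562219  -0.08607294  0.158     ] [ 0.54357772 -0.0560657   0.158     ] 0.06512479162871102 22.849133542694762
pipe [ 0.5434971  -0.01646646  0.085     ] [ 0.54607016 -0.09921748  0.085     ] 1.7809841769341868
board edge [0.6252757  0.01298347 0.018     ] [ 0.62718261 -0.10283488  0.018     ] 0.9432675088437329
[ 0.50345542 -0.23161184  0.29635688] [[-3.44669373e-01  9.38724145e-01 -4.95638324e-05]
 [ 9.38724146e-01  3.44669373e-01  4.81767030e-06]
 [ 2.16055985e-05 -4.48662628e-05 -9.99999999e-01]] 4.975 [-5.38917139e-01  3.21236093e-01  1.39909734e+00 -2.15419242e-05
  1.42130424e+00 -8.90800484e-01]
```

>>> apply_moves(
  rows=[
    [0.05, 0.033, 0, 0],
    [0.1, 0.066, 0, -1],
    [0.15, 0.098, 0.03, -2],
    [0.15, 0.098, 0.06, -2],
    [0.15, 0.098, 0.1, -2],
    [0.15, 0.098, 0.14, -2],
    [0.15, 0.098, 0.163, -2],
    [0.15, 0.098, 0.163, -2],
    [0.15, 0.098, 0.163, -2],
  ],
)

```text
time_s: 6.1
tool_pos: [0.5444, -0.0571, 0.1344]
tcp_rot: [[-0.377, 0.926, 0.001], [0.926, 0.377, -0.0], [-0.001, 0.001, -1.0]]
contact_force: [0.5, 0.3, 0.0]
opening: 0.0913
grasp_force: 0.0
```

>>> apply_moves(
  gripper=0,
  rows=[
    [0, 0, 0, 0],
    [0, 0, 0, 0],
    [0, 0, 0, 0],
    [0, 0, 0, 0],
    [0, 0, 0, 0],
    [0, 0, 0, 0],
  ],
)

```text
time_s: 6.85
tool_pos: [0.5438, -0.057, 0.1334]
tcp_rot: [[-0.377, 0.926, -0.0], [0.926, 0.377, 0.0], [0.0, -0.0, -1.0]]
contact_force: [-0.1, 0.2, -0.5]
opening: 0.0342
grasp_force: 0.0
```

>>> apply_moves(
  rows=[
    [0, 0, 0, 0],
    [0, 0, 0, 0],
    [0, 0, 0, 0],
    [0, 0, 0, 0],
    [0, 0, 0, 0],
  ],
)

```text
time_s: 7.48
tool_pos: [0.5434, -0.0571, 0.1333]
tcp_rot: [[-0.377, 0.926, -0.001], [0.926, 0.377, -0.0], [0.0, -0.001, -1.0]]
contact_force: [-4.0, -3.4, 1.6]
opening: 0.0135
grasp_force: 30.0
```

>>> apply_moves(
  rows=[
    [0, 0, 0, 0],
    [0, 0, 0, 0],
    [0, 0, 0, 0],
  ],
)

```text
time_s: 7.85
tool_pos: [0.5434, -0.0571, 0.1333]
tcp_rot: [[-0.377, 0.926, -0.001], [0.926, 0.377, -0.0], [0.0, -0.001, -1.0]]
contact_force: [-4.9, -3.0, 2.0]
opening: 0.0137
grasp_force: 30.0
```

```bash
python3 - <<'E'
from h import *
s=env.observe();print(s["contact_force"],s["wrist_torque"],s["opening"],s["grasp_force"])
p=img("wrist");im=p["color"][100:300,180:480,::-1];cv2.imwrite("pics/g.png",cv2.resize(im,(750,500),interpolation=cv2.INTER_CUBIC))
E
```

```text
[-4.89541126 -3.03085888  2.00429933] [-0.63248828  0.83330695  0.05594067] 0.013748069295816916 30.000513195991516
```

View pics/g.png

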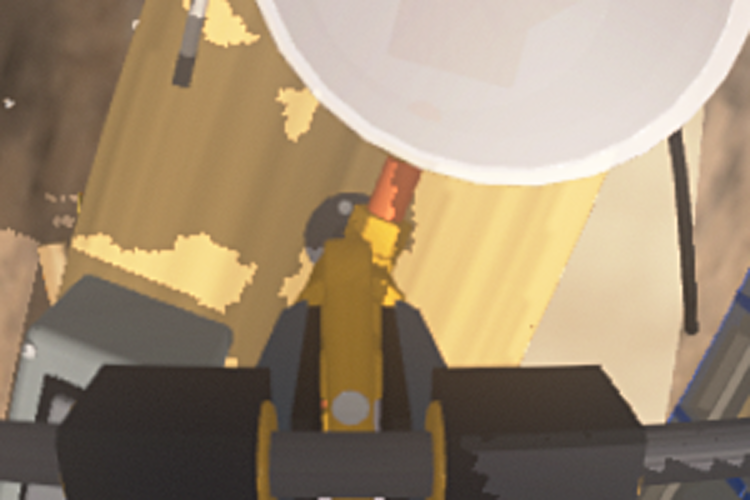

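The bar is between the pads and aligned, but at 13.7 mm opening the tips are catching the stem below it. I'll open, lift 11 mm and grip the bar alone.

>>> apply_moves(
  gripper=0.3,
  rows=[
    [0, 0, 0, 0],
    [0, 0, 0, 0],
    [0, 0, -0.011, 0],
    [0, 0, -0.011, 0],
    [0, 0, -0.011, 0],
  ],
)

```text
time_s: 8.52
tool_pos: [0.5439, -0.057, 0.1446]
tcp_rot: [[-0.377, 0.926, 0.001], [0.926, 0.377, -0.0], [-0.0, 0.0, -1.0]]
contact_force: [-0.4, 0.2, -0.1]
opening: 0.0274
grasp_force: 0.0
```

>>> apply_moves(
  gripper=0,
  rows=[
    [0, 0, 0, 0],
    [0, 0, 0, 0],
    [0, 0, 0, 0],
    [0, 0, 0, 0],
    [0, 0, 0, 0],
  ],
)

```text
time_s: 9.15
tool_pos: [0.5434, -0.057, 0.1443]
tcp_rot: [[-0.377, 0.926, -0.001], [0.926, 0.377, -0.0], [0.0, -0.001, -1.0]]
contact_force: [-4.6, -2.9, 2.1]
opening: 0.0098
grasp_force: 44.0
```

>>> apply_moves(
  rows=[
    [0, -0.001, 0.0005, -5],
    [0, -0.001, 0.001, -10],
    [0, -0.001, 0.002, -15],
    [0, -0.001, 0.003, -20],
  ],
)

```text
time_s: 9.65
tool_pos: [0.544, -0.0568, 0.1419]
tcp_rot: [[-0.673, 0.74, 0.002], [0.74, 0.673, 0.001], [-0.001, 0.002, -1.0]]
contact_force: [0.3, 6.5, 8.7]
opening: 0.0099
grasp_force: 40.4
```

>>> apply_moves(
  rows=[
    [0.0003, 0.0003, 0.001, -5],
    [0.0005, 0.0005, 0.002, -10],
    [0.0005, 0.0005, 0.003, -15],
    [0.0005, 0.0005, 0.004, -20],
  ],
)

```text
time_s: 10.15
tool_pos: [0.5445, -0.0562, 0.1386]
tcp_rot: [[-0.885, 0.465, 0.004], [0.465, 0.885, 0.001], [-0.003, 0.002, -1.0]]
contact_force: [-2.4, 7.9, 32.4]
opening: 0.0097
grasp_force: 43.6
```

>>> apply_moves(
  rows=[
    [0.0, 0.0003, 0.0, -5],
    [0.0, 0.0005, 0.0003, -10],
    [0, 0.0005, 0.0006, -15],
  ],
)

```text
time_s: 10.52
tool_pos: [0.5447, -0.0556, 0.1386]
tcp_rot: [[-0.976, 0.22, 0.004], [0.22, 0.976, 0.001], [-0.004, 0.002, -1.0]]
contact_force: [-4.7, 8.9, 32.9]
opening: 0.0095
grasp_force: 43.4
```

```bash
python3 - <<'E'
from h import *
s=env.observe();print(s["contact_force"],s["wrist_torque"],s["opening"],s["time_s"],s["tool_pos"])
p=img("wrist");q=img("scene")
a=cv2.resize(p["color"][100:300,200:440,::-1],(600,300)) if 0 else cv2.resize(p["color"][160:300,250:390,::-1],(400,400),interpolation=2)
b=cv2.resize(q["color"][150:230,250:330,::-1],(400,400),interpolation=2)
cv2.imwrite("pics/g2.png",np.hstack([a,b]))
E
```

```text
[-4.73210923  8.89749951 32.92570403] [ 1.79926467  0.98463557 -0.24951166] 0.009537700376188011 10.525 [ 0.54474089 -0.05563721  0.13862215]
```

View pics/g2.png

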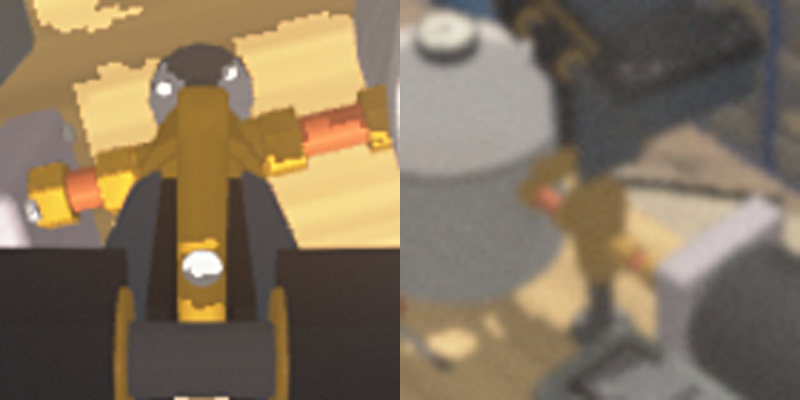

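The bar turns with the gripper (about 13° short of square) and the depth has stopped at 33 N, so the plug is apparently home. I'll finish the turn with a little overshoot for the lag.

>>> apply_moves(
  rows=[
    [0.0, 0.0005, 0.0, -5],
    [0.0, 0.0008, 0.0, -10],
    [0, 0.001, 0, -15],
    [0, 0.001, 0, -18],
    [0, 0.001, 0, -18],
  ],
)

```text
time_s: 11.25
tool_pos: [0.5448, -0.0548, 0.1386]
tcp_rot: [[-0.996, -0.091, 0.004], [-0.091, 0.996, 0.0], [-0.004, 0.0, -1.0]]
contact_force: [-4.4, 6.4, 29.3]
opening: 0.0094
grasp_force: 42.8
```

```bash
python3 - <<'E'
from h import *
s=env.observe();print(s["wrist_torque"],np.degrees(np.arctan2(s["tcp_rot"][1][1],s["tcp_rot"][0][1])))
E
```

```text
[ 1.29037471  1.10359296 -0.01464321] 95.20427326510058
```

>>> apply_moves(
  gripper=0.6,
  rows=[
    [0, 0, -0.0018, 0],
    [0, 0, -0.0018, 0],
    [0, 0, -0.002, 0],
    [0, 0, -0.002, 0],
    [0, 0, -0.03, 0],
    [0.02, 0, -0.08, 0],
    [0.05, 0, -0.1, 0],
    [0.05, 0, -0.1, 0],
  ],
)

```text
time_s: 12.25
tool_pos: [0.4928, -0.0599, 0.2382]
tcp_rot: [[-0.996, -0.09, 0.002], [-0.09, 0.996, -0.001], [-0.002, -0.001, -1.0]]
contact_force: [-0.4, -0.0, -0.3]
opening: 0.0548
grasp_force: 0.0
```

```bash
python3 - <<'E'
from h import *
import pickle
s=env.observe();print(s["tool_pos"],s["time_s"])
p=img("wrist");t=img("top");pickle.dump((p,t),open("vD.pkl","wb"))
for n,x in(("w",p),("t",t)):
  for q in("cock_grip","key_full_top","key_half_top","key_stop_top"):
    for o in env.outline_of(q,x)[:1]:
        m=np.argwhere(o["pixels"]);z=.150 if q=="cock_grip" else .095
        w=np.array([atz(ray(x,r),z)[:2] for r in m],np.float32)
        print(n,q,round(o["score"],2),np.round(o["position"],1),len(m),cv2.minAreaRect(w*1000))
a=cv2.resize(p["color"][80:280,220:420,::-1],(600,600),interpolation=2)
cv2.imwrite("pics/d.png",a)
E
```

```text
[ 0.49282387 -0.05990981  0.23821134] 12.25
w cock_grip 0.87 [246.  322.6] 559 ((533.2431030273438, -55.95320510864258), (51.63495635986328, 13.772046089172363), 5.196797847747803)
w key_full_top 0.87 [174.1 252.2] 654 ((480.71942138671875, -133.44338989257812), (33.35082244873047, 22.940786361694336), 2.621575355529785)
w key_half_top 0.71 [173.  226.3] 718 ((483.58636474609375, -160.8235321044922), (35.97663497924805, 25.641620635986328), 4.265739917755127)
w key_stop_top 0.69 [169. 197.] 1169 ((484.01171875, -195.73757934570312), (36.91089630126953, 43.70965576171875), 0.09087949991226196)
t cock_grip 0.44 [194.8 424.1] 337 ((610.6585693359375, -409.7203063964844), (29.707401275634766, 116.0142593383789), 4.32929801940918)
t key_stop_top 0.57 [241.2 353.8] 140 ((484.409912109375, -198.25875854492188), (35.30923843383789, 32.000301361083984), 88.31038665771484)
```

View pics/d.png

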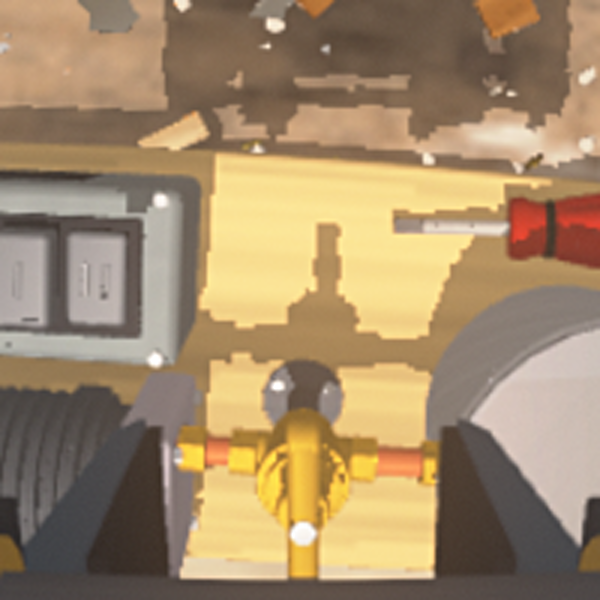

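The bar now lies almost square, perhaps 3–4° past. I'll take one higher view to check the angle properly while heading for the key, closing the fingers on the way.

>>> apply_moves(
  gripper=0,
  rows=[
    [0.03, -0.03, -0.03, 0],
    [0.06, -0.07, -0.05, 0],
    [0.08, -0.08, -0.06, 0],
    [0.08, -0.08, -0.06, 0],
    [0.08, -0.08, -0.06, 0],
  ],
)

```text
time_s: 13.38
tool_pos: [0.4214, -0.1463, 0.2965]
tcp_rot: [[-0.996, -0.09, -0.0], [-0.09, 0.996, 0.0], [0.0, 0.0, -1.0]]
contact_force: [0.3, 1.4, 0.4]
opening: 0.0074
grasp_force: 0.0
```

```bash
python3 - <<'E'
from h import *
import pickle
s=env.observe();print(s["tool_pos"],s["time_s"],s["opening"])
p=img("wrist");pickle.dump(p,open("vE.pkl","wb"))
for q in("cock_grip","key_full_top","key_half_top","key_stop_top"):
    for o in env.outline_of(q,p)[:1]:
        m=np.argwhere(o["pixels"]);z=.150 if q=="cock_grip" else .095
        w=np.array([atz(ray(p,r),z)[:2] for r in m],np.float32)
        print(q,round(o["score"],2),np.round(o["position"],1),len(m),cv2.minAreaRect(w*1000))
        if q=="cock_grip": r,c=o["position"]
r0,c0=int(r)-45,int(c)-65;print(r0,c0)
cv2.imwrite("pics/e.png",cv2.resize(p["color"][r0:r0+90,c0:c0+120,::-1],(780,585),interpolation=cv2.INTER_CUBIC))
E
```

```text
[ 0.42141159 -0.14631812  0.29646158] 13.375 0.007413415825618131
key_full_top 0.87 [220.1 326.4] 344 ((479.62774658203125, -135.13186645507812), (35.51910400390625, 21.638992309570312), 5.0252532958984375)
key_half_top 0.74 [216.4 303.5] 192 ((473.1791687011719, -162.60171508789062), (17.565750122070312, 21.7833309173584), 4.810952186584473)
key_stop_top 0.82 [219.  277.3] 839 ((482.69677734375, -195.58941650390625), (37.91258239746094, 40.379512786865234), 1.8376342058181763)Traceback (most recent call last):
  File "<stdin>", line 11, in <module>
NameError: name 'r' is not defined
```

>>> apply_moves(
  rows=[
    [-0.05, 0.03, 0, 0],
    [-0.095, 0.058, 0, 0],
    [-0.095, 0.058, 0, 0],
    [-0.095, 0.058, 0, 0],
  ],
)

```text
time_s: 14.12
tool_pos: [0.5102, -0.0801, 0.2963]
tcp_rot: [[-0.996, -0.091, -0.001], [-0.091, 0.996, 0.0], [0.001, 0.0, -1.0]]
contact_force: [-0.4, -0.7, 0.5]
opening: 0.0007
grasp_force: 0.0
```

```bash
python3 - <<'E'
from h import *
import pickle
s=env.observe();print(s["tool_pos"],s["time_s"],s["opening"])
p=img("wrist");pickle.dump(p,open("vE.pkl","wb"));r,c=200,330
for q in("cock_grip","key_stop_top"):
    for o in env.outline_of(q,p)[:1]:
        m=np.argwhere(o["pixels"]);z=.150 if q=="cock_grip" else .095
        w=np.array([atz(ray(p,x),z)[:2] for x in m],np.float32)
        print(q,round(o["score"],2),np.round(o["position"],1),len(m),cv2.minAreaRect(w*1000))
        if q=="cock_grip": r,c=o["position"]
r0,c0=int(r)-60,int(c)-60;print(r0,c0)
cv2.imwrite("pics/e.png",cv2.resize(p["color"][r0:r0+110,c0:c0+130,::-1],(702,594),interpolation=cv2.INTER_CUBIC))
E
```

```text
[ 0.51019818 -0.08005117  0.29634533] 14.125 0.000658902197269526
key_stop_top 0.98 [147.4 229.2] 886 ((484.27801513671875, -195.9627685546875), (35.197509765625, 41.893917083740234), 2.9198527336120605)
140 270
```

View pics/e.png

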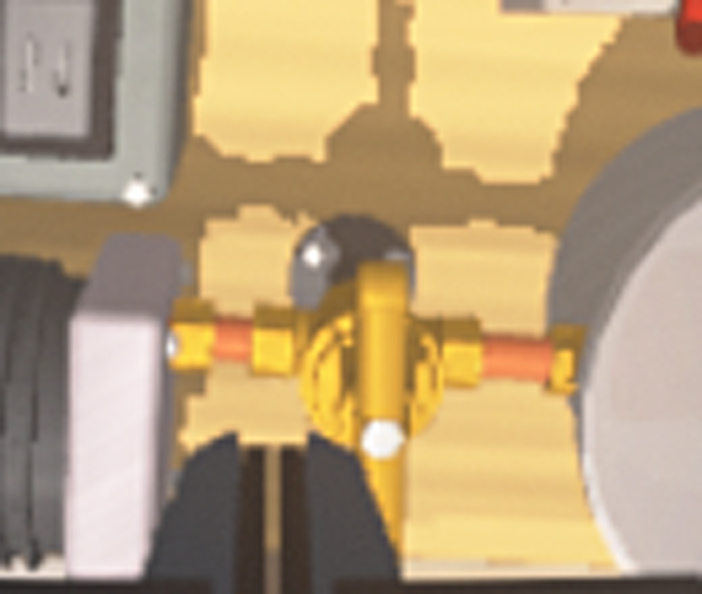

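The bar's right edge runs from crop (408,275) to (405,560). The stud is at (382,440) and the pipe runs from (185,337) to (575,358). I'll convert these to angles.

```bash
python3 - <<'E'
from h import *
import pickle
p=pickle.load(open("vE.pkl","rb"))
f=lambda x,y:(140+y/5.4,270+x/5.4)
def ang(a,b,z):
    A,B=atz(ray(p,f(*a)),z),atz(ray(p,f(*b)),z);d=A-B;return A.round(4),B.round(4),np.degrees(np.arctan2(d[1],d[0]))%180
print(ang((408,285),(405,560),.152),ang((384,280),(382,440),.152))
print("pipe",ang((575,358),(185,337),.085), "pipe top edge",ang((545,337),(220,320),.09),"head edge",ang((78,320),(68,575),.105))
g=p["color"]
for z in(.152,.160):print(atz(ray(p,f(382,440)),z))
E
```

```text
(array([ 0.5117, -0.0539,  0.152 ]), array([ 0.5699, -0.0477,  0.152 ]), np.float64(6.126053354870265)) (array([ 0.5112, -0.0587,  0.152 ]), array([ 0.5441, -0.0554,  0.152 ]), np.float64(5.687191490617494))
pipe (array([ 0.5426, -0.0041,  0.085 ]), array([ 0.546 , -0.0983,  0.085 ]), np.float64(92.05417895773024)) pipe top edge (array([ 0.5367, -0.0132,  0.09  ]), array([ 0.5396, -0.0903,  0.09  ]), np.float64(92.18511487846246)) head edge (array([ 0.5383, -0.1222,  0.105 ]), array([ 0.6016, -0.1211,  0.105 ]), np.float64(0.9794057253731694))
[ 0.54412649 -0.05541828  0.152     ]
[ 0.54132679 -0.05623898  0.16      ]
```

The bar is about 4° past square. That is inside the tolerance, but there is time to regrip, press again as a check, and ease it back.

>>> apply_moves(
  gripper=0.4,
  rows=[
    [-0.036, 0.021, 0, 0],
    [-0.036, 0.021, 0.03, 0],
    [-0.036, 0.021, 0.07, 0],
    [-0.036, 0.021, 0.11, 0],
    [-0.036, 0.021, 0.14, 0],
    [-0.036, 0.021, 0.157, 0],
    [-0.036, 0.021, 0.157, 0],
    [-0.036, 0.021, 0.157, 0],
  ],
)

```text
time_s: 15.28
tool_pos: [0.5447, -0.0566, 0.1407]
tcp_rot: [[-0.996, -0.089, 0.001], [-0.089, 0.996, -0.0], [-0.001, -0.0, -1.0]]
contact_force: [-0.8, 0.7, -0.8]
opening: 0.0364
grasp_force: 0.0
```

>>> apply_moves(
  gripper=0,
  rows=[
    [0, 0, 0, 0],
    [0, 0, 0, 0],
    [0, 0, 0, 0],
    [0, 0, 0, 0],
    [0, 0, 0, 0],
    [0, 0, 0, 0],
    [0, 0, 0, 0],
  ],
)

```text
time_s: 16.15
tool_pos: [0.5444, -0.0551, 0.1402]
tcp_rot: [[-0.996, -0.09, 0.0], [-0.09, 0.996, 0.002], [-0.0, 0.001, -1.0]]
contact_force: [-0.1, 9.5, 6.1]
opening: 0.0092
grasp_force: 30.0
```

```bash
python3 - <<'E'
from h import *
s=env.observe();print(s["wrist_torque"],s["contact_force"])
E
```

```text
[1.8463031  0.18367381 0.04144576] [-0.06516827  9.51732832  6.06956573]
```

>>> apply_moves(
  rows=[
    [0, 0.001, 0.001, 0],
    [0, 0.001, 0.0015, 1],
    [0, 0.001, 0.002, 2.5],
    [0, 0.001, 0.002, 4],
    [0, 0.001, 0.002, 4],
  ],
)

```text
time_s: 16.77
tool_pos: [0.5448, -0.055, 0.1398]
tcp_rot: [[-1.0, -0.02, 0.002], [-0.02, 1.0, -0.0], [-0.002, -0.0, -1.0]]
contact_force: [-7.9, 4.8, 34.5]
opening: 0.01
grasp_force: 30.0
```

```bash
python3 - <<'E'
from h import *
s=env.observe();print(s["wrist_torque"],s["contact_force"],np.degrees(np.arctan2(s["tcp_rot"][1][1],s["tcp_rot"][0][1])))
E
```

```text
[ 0.72007181  1.81145252 -0.01743402] [-7.89354966  4.84805034 34.54303376] 91.15094496703603
```

>>> apply_moves(
  gripper=0.6,
  rows=[
    [0, 0, -0.0018, 0],
    [0, 0, -0.0018, 0],
    [0, 0, -0.002, 0],
    [0, 0, -0.002, 0],
    [0, 0, -0.03, 0],
    [0.02, 0, -0.08, 0],
    [0.05, 0, -0.1, 0],
    [0.05, 0, -0.1, 0],
    [0.05, 0, -0.1, 0],
  ],
)

```text
time_s: 17.9
tool_pos: [0.4946, -0.0562, 0.2374]
tcp_rot: [[-1.0, -0.02, -0.0], [-0.02, 1.0, 0.0], [0.0, 0.0, -1.0]]
contact_force: [0.4, 0.1, 0.6]
opening: 0.0549
grasp_force: 0.0
```

```bash
python3 - <<'E'
from h import *
s=env.observe();print(s["tool_pos"],s["time_s"],s["opening"],s["tcp_rot"])
p=img("wrist")
for q in("cock_grip","key_full_top","key_half_top","key_stop_top"):
    for o in env.outline_of(q,p)[:1]:
        m=np.argwhere(o["pixels"]);z=.150 if q=="cock_grip" else .095
        w=np.array([atz(ray(p,x),z)[:2] for x in m],np.float32)
        print(q,round(o["score"],2),np.round(o["position"],1),len(m),cv2.minAreaRect(w*1000))
        if q=="cock_grip": print(cv2.fitLine(w,cv2.DIST_L2,0,.01,.01).ravel())
cv2.imwrite("pics/f.png",p["color"][:,:,::-1])
E
```

```text
[ 0.49462559 -0.05619212  0.23738614] 17.9 0.05487466357619361 [[-9.99794742e-01 -2.02601176e-02 -4.60697102e-05]
 [-2.02601200e-02  9.99794741e-01  5.36766883e-05]
 [ 4.49727580e-05  5.45990485e-05 -9.99999997e-01]]
cock_grip 0.97 [244.2 320. ] 618 ((533.9090576171875, -55.9049186706543), (55.378238677978516, 11.848357200622559), 1.6695427894592285)
[ 0.9997172   0.02378123  0.5333098  -0.055527  ]
key_full_top 0.82 [174.4 247.5] 590 ((481.67242431640625, -133.5255126953125), (32.56261444091797, 21.126766204833984), 1.639889121055603)
key_half_top 0.95 [176.  224.7] 720 ((483.05889892578125, -160.61521911621094), (34.96989822387695, 26.120075225830078), 0.6674513816833496)
key_stop_top 0.87 [177.2 194.4] 1127 ((484.2704772949219, -195.87469482421875), (35.64283752441406, 44.349761962890625), 1.8717697858810425)
```

Bar and pipe now agree in angle to within about 1°. Next is the stop key.

>>> apply_moves(
  gripper=0,
  rows=[
    [0.004, -0.05, 0, 0],
    [0.009, -0.1, 0, 0],
    [0.013, -0.14, 0, 0],
    [0.013, -0.14, 0.03, 0],
    [0.013, -0.14, 0.06, 0],
    [0.013, -0.14, 0.09, 0],
    [0.013, -0.14, 0.12, 0],
    [0.013, -0.14, 0.13, 0],
    [0.013, -0.14, 0.13, 0],
    [0.013, -0.14, 0.13, 0],
  ],
)

```text
time_s: 19.4
tool_pos: [0.4848, -0.1967, 0.1087]
tcp_rot: [[-1.0, -0.02, 0.001], [-0.02, 1.0, -0.001], [-0.001, -0.001, -1.0]]
contact_force: [-0.9, 0.7, 1.1]
opening: 0.0008
grasp_force: 0.0
```

>>> apply_moves(
  rows=[
    [0, 0, 0.008, 0],
    [0, 0, 0.012, 0],
    [0, 0, 0.016, 0],
    [0, 0, 0.019, 0],
    [0, 0, 0.0205, 0],
    [0, 0, 0.021, 0],
    [0, 0, 0.021, 0],
  ],
)

```text
time_s: 20.27
tool_pos: [0.4844, -0.1965, 0.0884]
tcp_rot: [[-1.0, -0.02, 0.001], [-0.02, 1.0, -0.001], [-0.001, -0.001, -1.0]]
contact_force: [-7.6, 3.4, 40.0]
opening: 0.0009
grasp_force: 20.0
```

Bottomed at z 0.0884. I'll lift off and look.

>>> apply_moves(
  rows=[
    [0, 0, -0.01, 0],
    [0, 0, -0.04, 0],
    [0, 0, -0.09, 0],
    [0.05, 0.03, -0.14, 0],
    [0.08, 0.06, -0.19, 0],
    [0.08, 0.06, -0.19, 0],
    [0.08, 0.06, -0.19, 0],
  ],
)

```text
time_s: 21.15
tool_pos: [0.4031, -0.138, 0.2772]
tcp_rot: [[-1.0, -0.021, 0.001], [-0.021, 1.0, -0.001], [-0.001, -0.001, -1.0]]
contact_force: [0.9, -0.7, -0.1]
opening: 0.0006
grasp_force: 0.0
```

```bash
python3 - <<'E'
from h import *
s=env.observe();print(s["tool_pos"],s["time_s"])
p=img("wrist")
for q in("key_stop_top","key_half_top","key_full_top","cock_grip"):
    l=env.look_for(q,p);print(q,[(np.round(x["position"],1).tolist(),round(x["score"],2)) for x in l[:2]])
cv2.imwrite("pics/k.png",cv2.resize(p["color"][120:270,220:420,::-1],(800,600),interpolation=cv2.INTER_CUBIC))
E
```

```text
[ 0.4031126  -0.13800708  0.27721847] 21.15
key_stop_top [([236.2, 273.4], 0.66)]
key_half_top []
key_full_top []
cock_grip []
```

View pics/k.png

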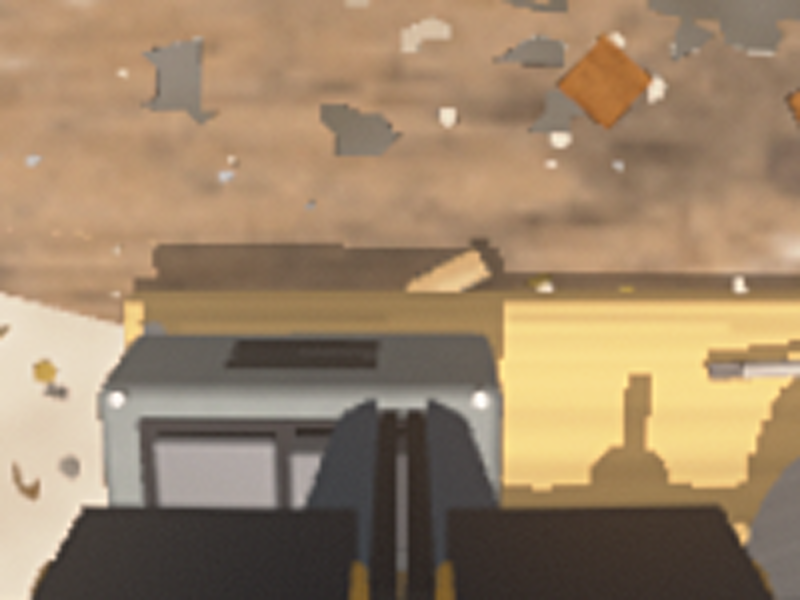

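The stop key sits lower in its well than the half-speed key. I'll check the key heights from two further positions.

>>> apply_moves(
  rows=[
    [-0.05, 0.02, -0.02, 0],
    [-0.1, 0.05, -0.02, 0],
    [-0.1, 0.06, -0.02, 0],
    [-0.1, 0.06, -0.02, 0],
  ],
)

```text
time_s: 21.9
tool_pos: [0.5013, -0.0757, 0.2957]
tcp_rot: [[-1.0, -0.022, -0.002], [-0.022, 1.0, 0.0], [0.002, 0.0, -1.0]]
contact_force: [-0.8, 0.4, -0.8]
opening: 0.0004
grasp_force: 0.0
```

```bash
cat > kk.py <<'E'
from h import *
import sys,pickle
p=img("wrist");o={}
for q in("key_stop_top","key_half_top","key_full_top","cock_grip"):
    l=env.outline_of(q,p)
    if l and l[0]["score"]>.4:
        m=np.argwhere(l[0]["pixels"]);(c,sz,a)=cv2.minAreaRect(m.astype(np.float32));o[q]=ray(p,c)
        w=np.array([atz(ray(p,x),.15 if "cock" in q else .095)[:2] for x in m],np.float32)
        print(q,round(l[0]["score"],2),cv2.minAreaRect(w*1000))
pickle.dump(o,open(sys.argv[1],"wb"))
E
python3 kk.py k1
```

```text
key_stop_top 0.67 ((483.6018371582031, -194.36830139160156), (38.773193359375, 33.17922592163086), 89.41641998291016)
key_half_top 0.7 ((482.8455810546875, -161.68202209472656), (36.90694808959961, 25.831050872802734), 2.2924957275390625)
key_full_top 0.58 ((483.3902587890625, -135.20376586914062), (34.83863830566406, 23.626476287841797), 0.31808292865753174)
cock_grip 0.62 ((529.2686157226562, -57.15245056152344), (43.43467712402344, 14.13632583618164), 2.678877830505371)
```

>>> apply_moves(
  rows=[
    [0, -0.06, 0, 0],
    [0, -0.12, 0, 0],
    [0, -0.18, 0, 0],
    [0, -0.2, 0, 0],
    [0, -0.2, 0, 0],
  ],
)

```text
time_s: 22.78
tool_pos: [0.5053, -0.2771, 0.2966]
tcp_rot: [[-1.0, -0.018, -0.0], [-0.018, 1.0, 0.0], [0.0, 0.0, -1.0]]
contact_force: [-0.1, 0.8, -0.8]
opening: 0.0003
grasp_force: 0.0
```

```bash
python3 kk.py k2; python3 - <<'E'
from h import *
import pickle
a,b=[pickle.load(open(k,"rb")) for k in("k1","k2")]
for q in a:
    if q in b: print(q,tri([a[q],b[q]]))
print(env.observe()["time_s"])
E
```

```text
key_stop_top 0.71 ((482.1719665527344, -197.15838623046875), (32.731407165527344, 40.50497817993164), 2.453562021255493)
key_half_top 0.82 ((483.3108215332031, -162.66766357421875), (33.21248245239258, 25.267196655273438), 2.951136827468872)
key_full_top 0.83 ((481.6306457519531, -136.8527374267578), (34.99412155151367, 25.457801818847656), 0.10577104985713959)
cock_grip 0.77 ((541.7760620117188, -62.34619140625), (68.44978332519531, 24.668575286865234), 2.300107002258301)
key_stop_top (array([ 0.48362375, -0.19590841,  0.08912527]), [np.float64(0.0007580584225639931), np.float64(0.0007580584225639095)])
key_half_top (array([ 0.48327452, -0.16209347,  0.09291231]), [np.float64(0.00017509026822448416), np.float64(0.000175090268224458)])
key_full_top (array([ 0.48293968, -0.13569722,  0.09181033]), [np.float64(0.0007955495885301441), np.float64(0.0007955495885300899)])
cock_grip (array([ 0.53800532, -0.05654589,  0.13960081]), [np.float64(0.005514894666983842), np.float64(0.005514894666983668)])
23.025
```

```bash
python3 -c "
from workcell import env
print(env.finish_job())"
```

```text
the job is handed in; nothing more can be done
None
```

I shut the cock and pressed its plug home, then pushed the stop key to the bottom, and handed the job in at about 23 s; no verdict came back. The bar measured square to the pipe within about 1°. From the wrist camera, the stop key looked down and the running key up. The plug's depth I could only infer from it stopping firmly at about 34 N while turning.

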